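# Unlock the plating turntable

### The arm

A 6-joint arm with a two-finger parallel gripper is mounted at the origin on the work surface. World frame = base frame: x ahead of the robot, y to its left, z up, the work surface at z = 0. Lengths are in m, angles in rad, forces in N, time in s.
With the tool pointing down it reaches from about 0.35 to 0.775 m from the base axis. Payload 7.3 kg.
Tool frame: the origin (TCP) lies at the very end of the fingers, on their centre line; the grasp point (between the pads) lies 19 mm behind it (robot.tcp_to_grasp is the z of the grasp point in the tool frame, in m); z points along the fingers, y is the line along which they close (so a half turn about z gives the same grasp; the last joint's range is limited). The gripper opens to 92 mm and grips with 3 to 60 N. Pads are 19 mm wide; open, the fingers measure 130 mm over their backs; the gripper's body (75 mm by 190 mm) begins 47 mm behind the grasp point.
Start: joints at [0.983, 0.342, 1.524, -0, 1.275, -0.146], TCP at [0.224, 0.475, 0.227] pointing down, gripper open.
Joint ranges: [-2.53, 2.53], [-0.77, 2.02], [0.04, 2.7], [-1, 4.14], [0.28, 2.66], [-3.11, 3.11]. Speed limits (rad/s): [2.57, 2.57, 3.14, 3.14, 3.14, 3.14].

### API

Orientations are given as [roll, pitch, yaw] about the fixed x, y, z axes, in that order (R = Rz(yaw) Ry(pitch) Rx(roll)).
In Python, from cell import monitor, read_camera, get_calibration, job, robot gives the robot as it stands. The module is installed in compiled form; this text tells all that it offers.
- The arm moves only by the tool send_rows, never from a script. Its argument "targets" is a list of rows, each an object with "translation": the shift along the tool's x, y, z in cm, a list of three; "spin": the turn about the tool's z in degrees; "jaw": the opening, from 0 (shut) to 1 (fully open). A call has exactly 5 rows; each row is the pose to reach, as a shift and turn from the pose commanded when the call began, along the tool's axes at that moment; what a row does not reach only later rows make up. A row lasts 1/10 s, in which the tool goes at most 50 mm and 8.59 degrees, less where a joint would pass 70% of its speed; a pose out of reach is approached as far as the arm can. A call with a gripper value outside its range is refused whole. The fingers move at their own pace and stop on an object; "force" is the grip in N (left out, the last holds). Time passes only in rows, so rows that repeat a pose let the fingers close, or fill a call up. It gives the time, the measured TCP pose, the force, the opening and the grip force at its end, in the units of the state.
- monitor.observe(): the state, without advancing time (a new reading comes with each control period).
- read_camera(name): name is "scene" or "side" or "wrist"; returns (picture, depth): 420x560x3 uint8, red, green, blue; 420x560 float32, m along the optical axis (not along the pixel's ray), 0 where there is no reading.
- get_calibration(name): a dict with "intrinsics" (3x3 intrinsics, pixels), "origin" and "orientation" of the camera in the world; the wrist camera has in their place "hand_eye" (4x4, takes a point from camera to tool coordinates, whose origin is the TCP and whose axes are the flange's). Camera axes: x right, y up, looking along -z (the intrinsics and any distortion apply to the point x, -y, -z); pixel columns grow to the right and rows downward; lengths in m; the calibration is good to about 2 mm. A picture is of the moment at which its call begins: read the wrist's pose just before it. get_calibration takes no time and is no camera call.
- job.hand_in(): hands the job in; it is judged then, once.
The state is a dict: "time": time; "qpos": joint angles; "qvel": joint speeds; "joint_efforts": joint torques, N m; "tool_pos": TCP position; "tool_rot": TCP orientation; "contact_force": force on the tool from outside, world axes, zero at the start; "torque": the same for the moment, N m; "opening": finger opening in m; "grip_force": force on a finger pad.
Only numpy, scipy, OpenCV 4.12 (cv2) and the standard library are available. Lean on these libraries where they do the work, as an engineer would, in place of code of your own. Each camera call takes 0.05 s, during which the arm holds its last target. There are 200 camera calls.

### The job

Free the plating turntable that carries the Petri dish: pull its red index plunger straight up against the spring, twist it clockwise (seen from above) until it is over its rest notch, and let go so that it sits in the notch and stays up by itself. Leave the plunger of the empty turntable down in its locked position throughout.

Things in the scene. Friction and masses are not known exactly. Their poses are not given: they have to be found in the camera images.
- loaded_knob (a point): Grip point on the axis of the plunger to operate, moving with it. Red bar handle: 46 mm long (point x), 14 wide (y), 30 high (23 below to 7 above this point; z up), 112 mm above the bench when locked. Keep fingertips less than 24 mm below this point: a 41 mm steel collar is under the bar. Locked, the bar points (within 9 degrees) at the turntable's centre, 75 mm away.
- loaded_lift (a joint): Pull of that plunger in m: 0 = down, locked; 0.020 = end of travel; 0.0085 = resting in the notch. Spring: 6 N at 0, 8 N at 0.0085, 10.5 N at 0.018. It turns only when pulled past 0.0135 (0.017 is good): a cross pin must pass a ridge. Its unit: grey base 200 x 170 mm, blue bracket, aluminium turntable 46 mm high with a 90 mm open dish of amber agar, rim 60 mm above the bench.
- loaded_twist (a joint): Turn of that plunger clockwise from above, in rad, limits -0.1 to 1.35: about 0 (up to 0.15 of play) when locked, 1.05 (60 degrees) in the rest notch. The notch is a V: let down or let go between 0.9 and 1.3, the plunger is drawn to its middle; let go below about 0.6, it springs back to locked. Turning takes under 0.1 N m.
- empty_lift (a joint): Pull in m of the plunger of the twin unit, which looks the same (red bar handle) but has nothing on its turntable: 0 = down and locked, and so it must stay. The units stand 0.3 to 0.5 m apart, left and right, either way round.

How it is judged:
By the outcome, as a careful person would: the job done as asked, in the order asked, and still so for the second after the job is handed in, with the robot touching nothing.
It also fails if it takes over 32 s, if anything falls off the work surface, if the arm or the gripper's body presses on something with over 40 N, if the wrist force passes 120 N, or if a joint passes its speed limit or range.

## Working session

There is one attempt and no reset: what is moved stays moved. The work goes in short steps, Python scripts to look and compute and a tool call to move; the robot and the scene stay as the last step left them, time stands still between calls to the robot, and variables do not carry over. Pictures are saved under pics/ and viewed, at most 10 in all, crops included, and the job is handed in when it is done.

Besides the shell and the picture viewer there is one more tool, called after "Call:" as name([rows], argument=value, ...), one row to a line, values as JSON. send_rows: Moves the arm, as the interface text tells. Its arguments: {"type":"object","properties":{"targets":{"type":"array"},"force":{"type":"number"}},"required":["targets"]}

```bash
mkdir -p pics
cat > h.py <<'E'
import numpy as np, cv2
from scipy.spatial.transform import Rotation as R
from cell import monitor, read_camera, get_calibration, job, robot
def campose(name, st):
    c=get_calibration(name)
    K=np.array(c["intrinsics"])
    if "hand_eye" in c:
        T=np.eye(4);T[:3,:3]=toolR(st);T[:3,3]=st["tool_pos"];T=T@np.array(c["hand_eye"])
        return K,T[:3,3],T[:3,:3],c
    o=np.array(c["orientation"])
    Ro=o if o.shape==(3,3) else R.from_euler('xyz',o).as_matrix()
    return K,np.array(c["origin"]),Ro,c
def toolR(st):
    o=np.array(st["tool_rot"])
    return o if o.shape==(3,3) else R.from_euler('xyz',o).as_matrix()
def rays(K,Ro,uv):
    uv=np.atleast_2d(uv).astype(float)
    d=np.c_[(uv[:,0]-K[0,2])/K[0,0],-(uv[:,1]-K[1,2])/K[1,1],-np.ones(len(uv))]
    return d@Ro.T
def on_plane(K,o,Ro,uv,z):
    d=rays(K,Ro,uv); return o+d*((z-o[2])/d[:,2])[:,None]
def redmask(im):
    h=cv2.cvtColor(im,cv2.COLOR_RGB2HSV)
    return (((h[...,0]<8)|(h[...,0]>172))&(h[...,1]>130)&(h[...,2]>60)).astype(np.uint8)
E
python3 - <<'E'
from h import *
st=monitor.observe();print(st)
for n in ("scene","side","wrist"):
    st=monitor.observe();im,d=read_camera(n)
    K,o,Ro,c=campose(n,st);print(n,c)
    cv2.imwrite(f"pics/{n}0.png",im[...,::-1]);np.savez(f"{n}0.npz",im=im,d=d)
    m=redmask(im);k,l,s,ce=cv2.connectedComponentsWithStats(m)
    for i in range(1,k):
        if s[i,4]>40:
            ys,xs=np.where((l==i)&(d>0));dd=d[ys,xs]
            P=o+rays(K,Ro,np.c_[xs,ys])*dd[:,None]
            print(s[i],ce[i],np.median(P,0),P.min(0),P.max(0))
im=np.hstack([cv2.imread(f"pics/{n}0.png") for n in("scene","side")])
E
```

```text
{'time': 0.0, 'qpos': array([ 9.83024415e-01,  3.42743050e-01,  1.52501544e+00, -2.78582220e-06,
        1.27536147e+00, -1.45974284e-01]), 'qvel': array([ 0.00030736,  0.00114995,  0.00133865, -0.00142769,  0.0002162 ,
        0.0006687 ]), 'joint_efforts': array([-1.83052503e-03, -4.31229794e+01, -2.44220513e+01,  7.15612387e-02,
        5.61025995e-02, -9.45713396e-05]), 'tool_pos': array([0.22421868, 0.47427439, 0.22603495]), 'tool_rot': array([-3.14008121e+00, -2.19520439e-04,  2.69979567e+00]), 'contact_force': array([-0.33590031, -0.35169908, -1.11488897]), 'torque': array([-0.03576692,  0.00237334,  0.06003263]), 'grip_force': 0.0, 'opening': 0.09198652457591763}
scene {'intrinsics': array([[521.72650212,   0.        , 276.56681166],
       [  0.        , 521.72650212, 209.20953401],
       [  0.        ,   0.        ,   1.        ]]), 'origin': array([1.03499843, 0.13013416, 0.73436905]), 'orientation': array([ 6.61385473e-01, -8.71643646e-04,  1.83889292e+00])}
[ 24  81  19  13 158] [32.31012658 86.03797468] [ 0.46552952 -0.45245014  0.16842803] [ 0.45145329 -0.46685011  0.
[... 1300 characters left out ...]
29612]
[254 267  26  15 342] [266.73684211 274.5380117 ] [ 0.48952951 -0.15345424  0.11118668] [ 0.46836118 -0.16108808  0.01413783] [ 0.51254771 -0.07978097  0.12280042]
wrist {'intrinsics': array([[317.71426081,   0.        , 286.99154154],
       [  0.        , 317.71426081, 208.05916916],
       [  0.        ,   0.        ,   1.        ]]), 'hand_eye': array([[-6.39663858e-04,  9.59557597e-01,  2.81511649e-01,
         7.67636666e-02],
       [ 9.99999792e-01,  5.91803861e-04,  2.55029713e-04,
        -9.73216470e-05],
       [ 7.81160171e-05,  2.81511754e-01, -9.59557776e-01,
        -1.57505889e-01],
       [ 0.00000000e+00,  0.00000000e+00,  0.00000000e+00,
         1.00000000e+00]])}
```

View pics/scene0.png

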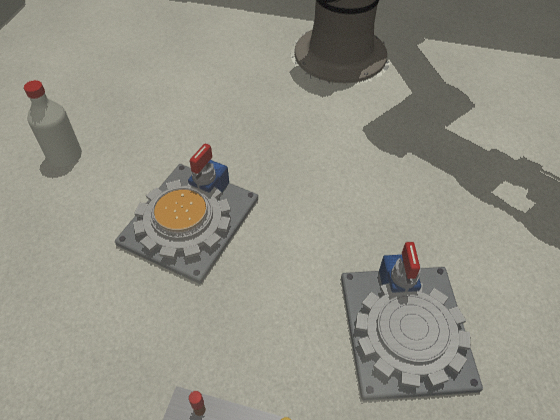

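View pics/side0.png

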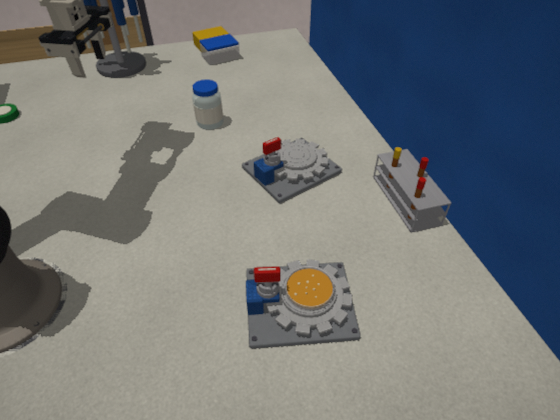

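The loaded unit is the one with amber agar. In the scene view its bar is at (199,157) and its dish at (180,210). In the side view its bar is at (267,274) and its dish at (311,288). The empty unit's bar is at scene (412,257).

Run:
```python
from h import *
st=monitor.observe()
res={}
for n,c0 in (("scene",(199,157)),("side",(267,274))):
    z=np.load(f"{n}0.npz");im,d=z["im"],z["d"];K,o,Ro,c=campose(n,st)
    k,l,s,ce=cv2.connectedComponentsWithStats(redmask(im))
    i=1+np.argmin(np.linalg.norm(ce[1:]-c0,axis=1))
    ys,xs=np.where((l==i)&(d>0));P=o+rays(K,Ro,np.c_[xs,ys])*d[ys,xs][:,None]
    T=P[(P[:,2]>0.1155)&(P[:,2]<.123)]
    r=cv2.minAreaRect((T[:,:2]*1000).astype(np.float32));print(n,len(T),"top rect mm",r,"mean",T.mean(0))
    v=np.linalg.svd(T[:,:2]-T[:,:2].mean(0))[2][0];print(" bar dir deg",np.degrees(np.arctan2(v[1],v[0])))
    h=cv2.cvtColor(im,cv2.COLOR_RGB2HSV)
    m=((h[...,0]>9)&(h[...,0]<24)&(h[...,1]>150)).astype(np.uint8)
    k,l,s,ce=cv2.connectedComponentsWithStats(m);i=1+np.argmax(s[1:,4])
    ys,xs=np.where((l==i)&(d>0));z0=np.median((o+rays(K,Ro,np.c_[xs,ys])*d[ys,xs][:,None])[:,2])
    Q=on_plane(K,o,Ro,np.c_[xs,ys],z0)
    (cx,cy),rad=cv2.minEnclosingCircle((Q[:,:2]*1000).astype(np.float32))
    print(" agar z",z0,"centre",cx,cy,"r",rad)
    t=T.mean(0)[:2]*1000;print(" dist",np.hypot(cx-t[0],cy-t[1]),"dir",np.degrees(np.arctan2(cy-t[1],cx-t[0])))
yaw=st["tool_rot"][2];t=toolR(st);print("yaw",np.degrees(yaw),t.T@(np.array([.493,-.15,.2])-st["tool_pos"])*100)
```

```text
scene 115 top rect mm ((492.994873046875, -148.6883087158203), (13.330900192260742, 45.617881774902344), 75.99808502197266) mean [ 0.49280681 -0.14791225  0.11727963]
 bar dir deg -14.088646103539856
 agar z 0.054175878826966395 centre 564.27587890625 -164.4541015625 r 41.53416442871094
 dist 73.35843447651494 dir -13.031898133948063
side 136 top rect mm ((490.2554016113281, -149.59722900390625), (12.562274932861328, 43.28230667114258), 73.83938598632812) mean [ 0.49033775 -0.15087561  0.11855806]
 bar dir deg -15.494484176047848
 agar z 0.05609021892349764 centre 566.4961547851562 -162.30831909179688 r 41.602291107177734
 dist 77.01174932780059 dir -8.5373505926073
yaw 154.6835675448785 [-50.98747358 -44.94326637   2.66472957]
```

Call:
send_rows([
  {"translation":[-3.4,-3,0],"spin":0,"jaw":1},
  {"translation":[-6.8,-6,0],"spin":0,"jaw":1},
  {"translation":[-10.2,-9,0],"spin":0,"jaw":1},
  {"translation":[-13.6,-12,0],"spin":0,"jaw":1},
  {"translation":[-17,-15,0],"spin":0,"jaw":1},
])

```text
time: 0.65
tool_pos: [0.3142, 0.2647, 0.2266]
tool_rot: [3.142, 0.0, 2.7]
contact_force: [0.7, 0.4, 0.3]
opening: 0.0915
grip_force: 0.0
```

Call:
send_rows([
  {"translation":[-3.4,-3,0],"spin":0,"jaw":1},
  {"translation":[-6.8,-6,0],"spin":0,"jaw":1},
  {"translation":[-10.2,-9,0],"spin":0,"jaw":1},
  {"translation":[-13.6,-12,0],"spin":0,"jaw":1},
  {"translation":[-17,-15,0],"spin":0,"jaw":1},
])

```text
time: 1.15
tool_pos: [0.4038, 0.0562, 0.2267]
tool_rot: [3.141, 0.0, 2.7]
contact_force: [1.1, -0.3, 1.3]
opening: 0.0917
grip_force: 0.0
```

Call:
send_rows([
  {"translation":[-3.4,-3,0],"spin":0,"jaw":1},
  {"translation":[-6.8,-6,0],"spin":0,"jaw":1},
  {"translation":[-10.2,-9,0],"spin":0,"jaw":1},
  {"translation":[-10.2,-9,0],"spin":0,"jaw":1},
  {"translation":[-10.2,-9,0],"spin":0,"jaw":1},
])

```text
time: 1.65
tool_pos: [0.457, -0.0675, 0.2261]
tool_rot: [3.141, -0.002, 2.697]
contact_force: [-0.3, 0.2, 0.1]
opening: 0.0918
grip_force: 0.0
```

```bash
cat > look.py <<'E'
from h import *
import sys
st=monitor.observe();im,d=read_camera("wrist");K,o,Ro,c=campose("wrist",st)
cv2.imwrite(f"pics/{sys.argv[1]}.png",im[...,::-1])
k,l,s,ce=cv2.connectedComponentsWithStats(redmask(im))
for i in range(1,k):
    if s[i,4]<100: continue
    ys,xs=np.where((l==i)&(d>0));P=o+rays(K,Ro,np.c_[xs,ys])*d[ys,xs][:,None]
    zt=np.percentile(P[:,2],90);sel=P[:,2]>zt-.004;T=P[sel]
    r=cv2.minAreaRect((T[:,:2]*1000).astype(np.float32))
    v=np.linalg.svd(T[:,:2]-T[:,:2].mean(0),full_matrices=False)[2][0];a=np.degrees(np.arctan2(v[1],v[0]))
    t=T.mean(0);dl=toolR(st).T@(np.r_[t[:2],0.0935]-st["tool_pos"])*100
    print(s[i],"top z",np.median(T[:,2]),"rect",r,"mean",t,"dir",a,"tool delta cm to tcp z .0935",dl,"yaw",np.degrees(st["tool_rot"][2]))
E
python3 look.py w1
```

```text
[212 241  27  42 696] top z 0.11807853118366121 rect ((484.5269775390625, -147.0442352294922), (12.21749496459961, 34.13035202026367), 76.45568084716797) mean [ 0.48187235 -0.14564556  0.11780932] dir -10.517223024870825 tool delta cm to tcp z .0935 [-5.63138903 -5.99192361 13.25454219] yaw 154.55038283405494
```

View pics/w1.png

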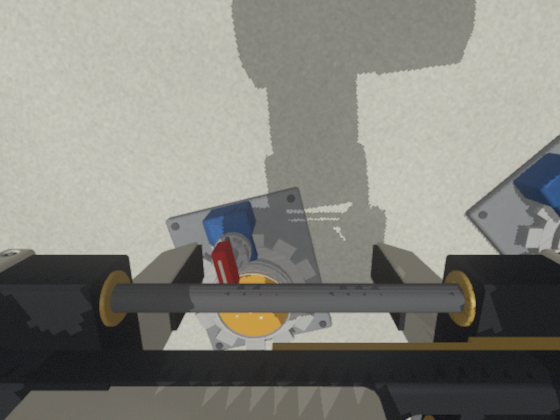

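The wrist view shows the loaded unit's bar at (225,260), partly hidden by the gripper rod. Its position and direction agree with the other two views: centre about (0.4917, -0.149), direction about -14.5°.

Call:
send_rows([
  {"translation":[-2.2,-2.0,0],"spin":-4,"jaw":1},
  {"translation":[-4.4,-4.0,1],"spin":-8,"jaw":1},
  {"translation":[-6.6,-5.9,3],"spin":-10.9,"jaw":1},
  {"translation":[-6.6,-5.9,6],"spin":-10.9,"jaw":1},
  {"translation":[-6.6,-5.9,8],"spin":-10.9,"jaw":1},
])

```text
time: 2.2
tool_pos: [0.491, -0.1471, 0.1451]
tool_rot: [3.141, -0.002, 2.891]
contact_force: [0.5, 0.9, -0.4]
opening: 0.092
grip_force: 0.0
```

Call:
send_rows([
  {"translation":[0,0,0],"spin":0,"jaw":0.7},
  {"translation":[0,0,0],"spin":0,"jaw":0.7},
  {"translation":[0,0,0],"spin":0,"jaw":0.7},
  {"translation":[0,0,0],"spin":0,"jaw":0.7},
  {"translation":[0,0,0],"spin":0,"jaw":0.7},
])

```text
time: 2.7
tool_pos: [0.4921, -0.1484, 0.1477]
tool_rot: [-3.141, 0.002, 2.89]
contact_force: [0.1, 0.5, 0.0]
opening: 0.0649
grip_force: 0.0
```

```bash
python3 - <<'E'
from h import *
st=monitor.observe();print(st["tool_pos"],np.degrees(st["tool_rot"]),st["qpos"])
print(toolR(st).T@(np.array([.4917,-.149,.0935])-st["tool_pos"])*100)
E
python3 look.py w2
```

```text
[ 0.49213919 -0.14841784  0.14768593] [-1.79985208e+02  1.03990900e-01  1.65608661e+02] [-4.42141507e-01  4.00312019e-01  1.67214412e+00  1.03916149e-04
  1.06730552e+00 -1.76181141e+00]
[ 0.03790596 -0.06590561  5.41855051]
[ 275  194   21   76 1258] top z 0.11820999127902238 rect ((489.4232177734375, -149.20042419433594), (13.027650833129883, 44.46214294433594), 75.97722625732422) mean [ 0.48810589 -0.14868533  0.11810391] dir -13.923181228240992 tool delta cm to tcp z .0935 [ 0.39385945 -0.1247557   5.41791965] yaw 165.60866147316284
```

View pics/w2.png

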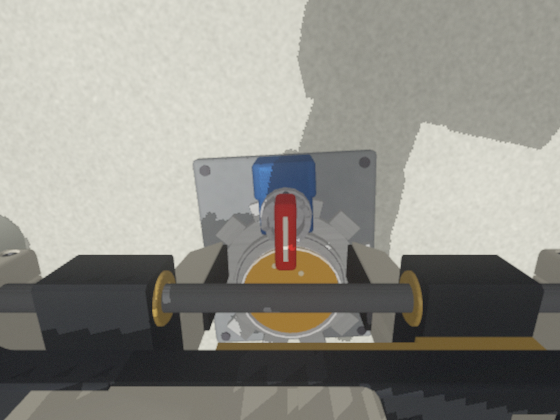

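The bar, at (285,232), is centred and square between the fingers, with the dish below it. Now I'll descend.

Call:
send_rows([
  {"translation":[0.1,-0.1,1.2],"spin":0,"jaw":0.7},
  {"translation":[0.15,-0.1,2.8],"spin":0,"jaw":0.7},
  {"translation":[0.15,-0.1,4.3],"spin":0,"jaw":0.7},
  {"translation":[0.15,-0.1,5.4],"spin":0,"jaw":0.7},
  {"translation":[0.15,-0.1,5.4],"spin":0,"jaw":0.7},
])

```text
time: 3.25
tool_pos: [0.4892, -0.1488, 0.0916]
tool_rot: [3.141, -0.003, 2.89]
contact_force: [0.4, -0.2, 0.4]
opening: 0.0642
grip_force: 0.0
```

Call:
send_rows([
  {"translation":[0,0,0],"spin":0,"jaw":0},
  {"translation":[0,0,0],"spin":0,"jaw":0},
  {"translation":[0,0,0],"spin":0,"jaw":0},
  {"translation":[0,0,0],"spin":0,"jaw":0},
  {"translation":[0,0,0],"spin":0,"jaw":0},
], force=40)

```text
time: 3.75
tool_pos: [0.4902, -0.1491, 0.093]
tool_rot: [-3.142, 0.001, 2.89]
contact_force: [-0.5, -0.1, -0.1]
opening: 0.0285
grip_force: 0.0
```

Call:
send_rows([
  {"translation":[0,0,0],"spin":0,"jaw":0},
  {"translation":[0,0,0],"spin":0,"jaw":0},
  {"translation":[0,0,0],"spin":0,"jaw":0},
  {"translation":[0,0,0],"spin":0,"jaw":0},
  {"translation":[0,0,0],"spin":0,"jaw":0},
], force=40)

```text
time: 4.25
tool_pos: [0.49, -0.1491, 0.0928]
tool_rot: [3.142, 0.0, 2.89]
contact_force: [-0.6, 0.2, -0.5]
opening: 0.0137
grip_force: 40.0
```

Call:
send_rows([
  {"translation":[0,0,-0.4],"spin":0,"jaw":0},
  {"translation":[0,0,-0.8],"spin":0,"jaw":0},
  {"translation":[0,0,-1.2],"spin":0,"jaw":0},
  {"translation":[0,0,-1.7],"spin":0,"jaw":0},
  {"translation":[0,0,-1.7],"spin":0,"jaw":0},
])

```text
time: 4.75
tool_pos: [0.4899, -0.149, 0.1099]
tool_rot: [3.141, -0.0, 2.89]
contact_force: [2.6, -1.7, -11.4]
opening: 0.0142
grip_force: 40.0
```

Call:
send_rows([
  {"translation":[0,0,0],"spin":6,"jaw":0},
  {"translation":[0,0,0],"spin":12,"jaw":0},
  {"translation":[0,0,0],"spin":18,"jaw":0},
  {"translation":[0,0,0],"spin":24,"jaw":0},
  {"translation":[0,0,0],"spin":30,"jaw":0},
])

```text
time: 5.25
tool_pos: [0.49, -0.1487, 0.1094]
tool_rot: [3.141, -0.001, 2.362]
contact_force: [3.5, 0.4, -11.3]
opening: 0.0137
grip_force: 40.0
```

Run:
```python
from h import *
st=monitor.observe();print(st["tool_pos"],np.degrees(st["tool_rot"]),st["contact_force"],st["torque"],st["opening"])
```

```text
[ 0.49004418 -0.14868381  0.10940243] [ 1.79967258e+02 -3.19618876e-02  1.35333937e+02] [  3.46475402   0.35715215 -11.34399808] [-0.00354454 -0.76303034 -0.00513298] 0.01366888402634184
```

Call:
send_rows([
  {"translation":[0,0,0],"spin":6,"jaw":0},
  {"translation":[0,0,0],"spin":12,"jaw":0},
  {"translation":[0,0,0],"spin":18,"jaw":0},
  {"translation":[0,0,0],"spin":24,"jaw":0},
  {"translation":[0,0,0],"spin":31,"jaw":0},
])

```text
time: 5.75
tool_pos: [0.4904, -0.1485, 0.1095]
tool_rot: [3.14, -0.001, 1.821]
contact_force: [4.9, 1.5, -11.5]
opening: 0.0139
grip_force: 40.0
```

Call:
send_rows([
  {"translation":[0,0,0],"spin":0,"jaw":0},
  {"translation":[0,0,0.2],"spin":0,"jaw":0},
  {"translation":[0,0,0.4],"spin":0,"jaw":0},
  {"translation":[0,0,0.6],"spin":0,"jaw":0},
  {"translation":[0,0,0.75],"spin":0,"jaw":0},
])

```text
time: 6.25
tool_pos: [0.4906, -0.1486, 0.1024]
tool_rot: [3.14, -0.0, 1.826]
contact_force: [1.6, 3.1, 2.3]
opening: 0.0133
grip_force: 40.0
```

Run:
```python
from h import *
st=monitor.observe();print(st["tool_pos"],np.degrees(st["tool_rot"]),st["contact_force"],st["torque"],st["opening"])
```

```text
[ 0.49056978 -0.14855831  0.10244671] [ 1.79918057e+02 -2.11582390e-02  1.04602293e+02] [1.62167035 3.07075831 2.31921283] [ 0.56745213 -0.31294775  0.09390467] 0.013331983558129706
```

The wrist now feels an upward push of 2.3 N instead of the spring's pull, so the pin has bottomed in the notch. I'll release.

Call:
send_rows([
  {"translation":[0,0,0],"spin":0,"jaw":0.3},
  {"translation":[0,0,0],"spin":0,"jaw":0.7},
  {"translation":[0,0,0],"spin":0,"jaw":0.7},
  {"translation":[0,0,0],"spin":0,"jaw":0.7},
  {"translation":[0,0,0],"spin":0,"jaw":0.7},
])

```text
time: 6.75
tool_pos: [0.49, -0.1492, 0.1024]
tool_rot: [3.141, 0.0, 1.825]
contact_force: [-0.8, -0.1, 0.0]
opening: 0.0493
grip_force: 0.0
```

Call:
send_rows([
  {"translation":[0,0,-1],"spin":0,"jaw":0.7},
  {"translation":[0,0,-3],"spin":0,"jaw":0.7},
  {"translation":[0,0,-6],"spin":0,"jaw":0.7},
  {"translation":[0,0,-9],"spin":0,"jaw":0.7},
  {"translation":[0,0,-11],"spin":0,"jaw":0.7},
])

```text
time: 7.25
tool_pos: [0.4906, -0.1493, 0.2152]
tool_rot: [3.139, 0.002, 1.825]
contact_force: [0.6, 0.3, -0.7]
opening: 0.0641
grip_force: 0.0
```

```bash
python3 look.py w3
python3 - <<'E'
from h import *
st=monitor.observe()
for n in("scene","side"):
    im,d=read_camera(n);K,o,Ro,c=campose(n,st);cv2.imwrite(f"pics/{n}1.png",im[...,::-1])
    k,l,s,ce=cv2.connectedComponentsWithStats(redmask(im))
    for i in range(1,k):
        if s[i,4]<60: continue
        ys,xs=np.where((l==i)&(d>0));P=o+rays(K,Ro,np.c_[xs,ys])*d[ys,xs][:,None]
        T=P[P[:,2]>np.percentile(P[:,2],90)-.004]
        v=np.linalg.svd(T[:,:2]-T[:,:2].mean(0),full_matrices=False)[2][0]
        print(n,ce[i],T.mean(0),np.percentile(P[:,2],80),np.degrees(np.arctan2(v[1],v[0])))
E
```

```text
[278 179  19  59 723] top z 0.1267003472401939 rect ((490.0191650390625, -148.3968505859375), (12.824618339538574, 44.13730239868164), 19.01572608947754) mean [ 0.48960647 -0.14719493  0.12664892] dir -70.8895746147532 tool delta cm to tcp z .0935 [ 0.25465471 -0.06842143 12.16645391] yaw 104.58969446101393
scene [32.25974026 85.95454545] [ 0.46584601 -0.45225625  0.16843008] 0.1694254093625867 41.687415792708705
scene [200.30177515 155.09467456] [ 0.49483279 -0.14826335  0.12531939] 0.12533521925332147 109.22361042600642
scene [412.05607477 256.92990654] [0.60099818 0.20815654 0.11740352] 0.11824376572267295 18.586949161236628
scene [194.7804878  397.09756098] [ 0.86621236 -0.01474944  0.1185632 ] 0.11930647704621611 12.645203111022461
side [423.34722222 162.5       ] [0.90478314 0.04427629 0.1202304 ] 0.12025345230643383 37.30098679849138
side [420.81481481 182.83950617] [ 0.86480513 -0.01529117  0.12076763] 0.12058792639346827 -100.72659513763197
side [266.97122302 272.07913669] [ 0.49113951 -0.15260145  0.12757297] 0.1277089677003131 -69.8559863776865
```

View pics/side1.png

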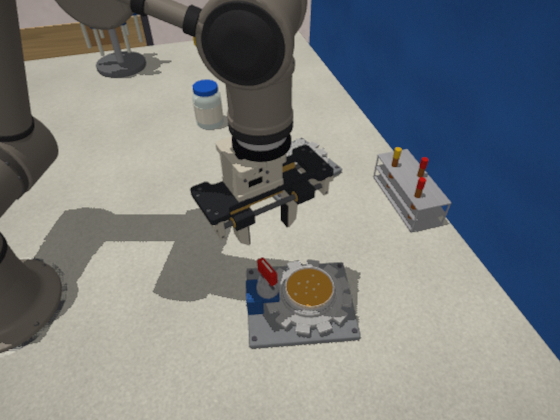

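The side view shows the loaded bar at (267,272), turned about 57° clockwise. It is up 8.5 mm, with the fingers clear of it. The empty unit's bar has not moved (top at 0.118 m).

```bash
python3 -c "from cell import job;print(job.hand_in())"
```

```text
the job is handed in; nothing more can be done
None
```

The plunger of the turntable with the Petri dish now rests in its notch, 8.5 mm up and turned about 57° clockwise; the empty unit's plunger stayed locked, and the job was handed in at about 7.5 s.

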